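# Clear the painting table after class

### The arm

A 6-joint arm with a two-finger parallel gripper is mounted at the origin on the work surface. World frame = base frame: x ahead of the robot, y to its left, z up, the work surface at z = 0. Lengths are in m, angles in rad, forces in N, time in s.
With the tool pointing down it reaches from about 0.3 to 0.95 m from the base axis. Payload 3.1 kg.
Tool frame: the origin (TCP) lies where the fingers leave the gripper's body, on its centre line; the fingertips stand 73 mm ahead of it and the grasp point (between the pads) lies 54 mm ahead of it; z points along the fingers, y is the line along which they close (so a half turn about z gives the same grasp; the last joint's range is limited). The gripper opens to 85 mm and grips with 20 to 120 N. Pads are 22 mm wide; open, the fingers measure 114 mm over their backs; the gripper's body (76 mm by 85 mm) begins 54 mm behind the grasp point. The pads swing forward as they close: fully open they stand 13 mm farther back than shut.
Start: joints at [-1.268, 0.308, 1.634, -0, 1.2, -0.07], TCP at [0.228, -0.582, 0.304] pointing down, gripper open.
Joint ranges: [-3.06, 3.06], [-0.79, 1.96], [0.05, 2.63], [-1.19, 4.34], [0.05, 2.64], [-2.94, 2.94]. Speed limits (rad/s): [2.79, 2.79, 3.14, 3.14, 3.14, 3.14].

### API

Orientations are given as a unit quaternion [w, x, y, z].
In Python, from cell import readout, optics, finish_job, nets gives the robot as it stands.
- The arm moves only by the tool servo_tool, never from a script. Its argument "targets" is a list of rows, each an object with "gripper": the opening in per cent of the stroke, from 0 (shut) to 100 (fully open); "slide": the shift along the tool's x, y, z in mm, a list of three; "delta_rot": the turn, a rotation vector about the tool's x, y, z in degrees, a list of three. A call has 1 to 20 rows; each row shifts and turns the commanded pose from where the row before left it, along the tool's axes as they then stand; what a row does not reach is not made up. A row lasts 1/8 s, in which the tool goes at most 62.5 mm and 10.7 degrees, less where a joint would pass 70% of its speed; a pose out of reach is approached as far as the arm can. A call with a gripper value outside its range is refused whole. The fingers move at their own pace and stop on an object; "force" is the grip in N (left out, the last holds). Time passes only in rows, so rows that do not move let the fingers close. It gives the time, the measured TCP pose, the force and the opening at its end, in the units of the state.
- readout.get_obs(): the state, without advancing time (a new reading comes with each control period).
- optics.grab_frame(name): name is "scene" or "side" or "wrist"; returns (picture, depth): 420x560x3 uint8, red, green, blue; 420x560 float32, m along the optical axis (not along the pixel's ray), 0 where there is no reading.
- optics.calibration(name): a dict with "intrinsics" (3x3 intrinsics, pixels), "rvec" (rotation vector, rad) and "tvec" (3), from world to camera coordinates, as OpenCV has them. Camera axes: x right, y down, z forward; pixel columns grow to the right and rows downward; lengths in m; the calibration is good to about 2 mm. A picture is of the moment at which its call begins: read the wrist's pose just before it. calibration takes no time and is no camera call; for the wrist camera it gives the pose at the moment of the call.
- finish_job(): hands the job in, once; it reports no verdict.
Trained networks look in the newest picture that a camera, given by its name, has taken for a name from the list of things; names that differ only in an ending like _2 or _b are one class to them, and where a whole thing is asked for, a point or a joint stands for the part that bears it (a point fixed in the world has none). Each returns a list of dicts, best first, with "confidence" (0 to 1); they miss things now and then, are a little off and sometimes report something else, mostly with a low value. They report only what shows in the picture. A call takes as long as a camera call.
- nets.recognise(camera, label): "point" ([column, row] in pixels, amid what is visible of it).
The state is a dict: "time": time; "joint_pos": joint angles; "joint_velocities": joint speeds; "joint_torque": joint torques, N m; "tool_pos": TCP position; "tcp_rot": TCP orientation; "force": force on the tool from outside, world axes, zero at the start; "moment": the same for the moment, N m; "grip_width": finger opening in m.
Only numpy, scipy, OpenCV 4.12 (cv2) and the standard library are available. Lean on these libraries where they do the work, as an engineer would, in place of code of your own. Each camera call takes 0.05 s, during which the arm holds its last target. There are 200 camera calls.

### The job

Clear up after the painting class: stand the two painted figures (duck and owl) in the white drying tray with the yellow liner, the two bare wooden figures (duck and owl) in the wooden stock tray, and the red paint pot in the grey paint tray. Each must stand upright flat on the floor of its tray; set them down rather than dropping them.

Things in the scene. Friction and masses are not known exactly. Their poses are not given: they have to be found in the camera images.
- painted_duck_mid (a point): PAINTED DUCK: blue body with yellow wing patches, red head, yellow beak. Stands on its flat underside. Site over the body's centre, 30 mm above the underside; x to the beak, z up. Body: flat-sided block 66 mm long (x), 38 wide (y, grip here), 42 high. Tail and beak reach 43 mm behind and ahead of the point; head 30 mm wide, 20 mm ahead, top at 69 mm. 50 to 95 g.
- painted_owl_mid (a point): PAINTED OWL: green with yellow belly, wings and crown spot. Round, stands on its flat underside, 69 mm high to the ear tufts, 44 mm in diameter from 16 to 48 mm up, 38 mm at the foot. Site on its axis, 32 mm above the underside; x out of its face, z up. Grip across any diameter. 45 to 81 g.
- bare_duck_mid (a point): BARE DUCK: unpainted pale wood all over. Stands on its flat underside. Site over the body's centre, 30 mm above the underside; x to the beak, z up. Body: flat-sided block 66 mm long (x), 38 wide (y, grip here), 42 high. Tail and beak reach 43 mm behind and ahead of the point; head 30 mm wide, 20 mm ahead, top at 69 mm. 50 to 95 g.
- bare_owl_mid (a point): BARE OWL: unpainted pale wood all over. Round, stands on its flat underside, 69 mm high to the ear tufts, 44 mm in diameter from 16 to 48 mm up, 38 mm at the foot. Site on its axis, 32 mm above the underside; x out of its face, z up. Grip across any diameter. 45 to 81 g.
- paint_pot_mid (a point): PAINT POT: small closed white pot with a red band and red lid, standing upright: 44 mm in diameter (lid 43 mm), 46 mm high. Site on its axis, 23 mm above its underside; z up. Grip it across any diameter. 68 to 122 g.
- drying_tray: DRYING TRAY: white plastic with a yellow liner crossed by thin steel wires. Fixed level tray on the table, empty at the start: outside 120 mm (its x) by 200 mm (its y), 13 mm high; floor 5 mm and walls 5 mm thick, so inside 110 by 190 mm, lip 8 mm above the floor. Origin: centre of its underside, z up. The trays change places from run to run.
- stock_tray: STOCK TRAY: brown wooden tray with a slatted floor. Fixed level tray on the table, empty at the start: outside 120 mm (its x) by 200 mm (its y), 13 mm high; floor 5 mm and walls 5 mm thick, so inside 110 by 190 mm, lip 8 mm above the floor. Origin: centre of its underside, z up. The trays change places from run to run.
- paint_tray: PAINT TRAY: grey plastic, its floor spotted with dried paint. Fixed level tray on the table, empty at the start: outside 120 mm (its x) by 200 mm (its y), 13 mm high; floor 5 mm and walls 5 mm thick, so inside 110 by 190 mm, lip 8 mm above the floor. Origin: centre of its underside, z up. The trays change places from run to run.

How it is judged:
By the outcome, as a careful person would: the job done as asked, in the order asked, and still so for the second after the job is handed in, with the robot touching nothing.
It also fails if it takes over 131 s, if anything falls off the work surface, if the arm or the gripper's body presses on something with over 40 N, if the wrist force passes 120 N, or if a joint passes its speed limit or range.

## Working session

There is one attempt and no reset: what is moved stays moved. The work goes in short steps, Python scripts to look and compute and a tool call to move; the robot and the scene stay as the last step left them, time stands still between calls to the robot, and variables do not carry over. Pictures are saved under pics/ and viewed, on a budget of 14 in all, crops included, one or two more only if the job needs it, and the job is handed in when it is done.

Besides the shell and the picture viewer there is one more tool, called as a command line: name --argument value ..., lists and objects as JSON in quotes. servo_tool: Moves the arm, as the interface text tells. Its arguments: {"type":"object","properties":{"targets":{"type":"array","items":{"type":"object","properties":{"gripper":{"type":"number"},"slide":{"type":"array","items":{"type":"number"}},"delta_rot":{"type":"array","items":{"type":"number"}}}}},"force":{"type":"number"}},"required":["targets"]}

```bash
mkdir -p pics; ls; cat > h.py <<'E'
import numpy as np, cv2
from cell import readout, optics, finish_job, nets
def grab(c):
    cal=optics.calibration(c); im,d=optics.grab_frame(c); return im,d,cal
def save(n,im): cv2.imwrite('pics/'+n,im[:,:,::-1])
def cloud(d,cal):
    K=np.array(cal['intrinsics']);R=cv2.Rodrigues(np.array(cal['rvec'],float))[0];t=np.array(cal['tvec']).ravel()
    v,u=np.indices(d.shape)
    P=np.stack([(u-K[0,2])/K[0,0]*d,(v-K[1,2])/K[1,1]*d,d],-1)
    W=(P-t)@R; W[d<=0]=np.nan
    return W
E
python3 - <<'E'
from h import *
o=readout.get_obs();print({k:np.round(v,3) for k,v in o.items()})
ims=[]
for c in ['scene','side']:
    im,d,cal=grab(c);W=cloud(d,cal);save(c+'0.png',im)
    np.savez(c+'0.npz',im=im,W=W)
    print(c,'cam pos',-cv2.Rodrigues(np.array(cal['rvec'],float))[0].T@np.array(cal['tvec']).ravel())
    for n in ['painted_duck_mid','painted_owl_mid','bare_duck_mid','bare_owl_mid','paint_pot_mid','drying_tray','stock_tray','paint_tray']:
        for r in nets.recognise(c,n)[:3]:
            u,v=np.round(r['point']).astype(int); print(n,(u,v),round(r['confidence'],2),W[v,u].round(3))
E
```

```text
pics
{'time': np.float64(0.0), 'joint_pos': array([-1.268,  0.309,  1.635, -0.   ,  1.2  , -0.07 ]), 'joint_velocities': array([-0.001, -0.001,  0.001,  0.   ,  0.001,  0.001]), 'joint_torque': array([ 1.0000e-03, -4.1525e+01, -2.7666e+01, -0.0000e+00,  1.0000e-02,
       -0.0000e+00]), 'tool_pos': array([ 0.227, -0.581,  0.303]), 'tcp_rot': array([-0.001,  0.983,  0.185, -0.   ]), 'force': array([ 0.1  ,  0.074, -0.253]), 'moment': array([-0.046,  0.011,  0.025]), 'grip_width': np.float64(0.086)}
scene cam pos [1.16529753 0.42889112 0.81455542]
painted_duck_mid (np.int64(362), np.int64(242)) 0.57 [0.446 0.191 0.039]
painted_duck_mid (np.int64(360), np.int64(334)) 0.25 [0.623 0.276 0.008]
painted_owl_mid (np.int64(218), np.int64(179)) 0.78 [ 0.464 -0.154  0.057]
painted_owl_mid (np.int64(234), np.int64(269)) 0.27 [0.622 0.001 0.007]
bare_duck_mid (np.int64(440), np.int64(251)) 0.96 [0.387 0.331 0.043]
bare_owl_mid (np.int64(192), np.int64(145)) 0.74 [ 0.378 -0.298  0.038]
paint_pot_mid (np.int64(290), np.int64(208)) 0.83 [0.446 0.022 0.046]
drying_tray (np.int64(362), np.int64(335)) 0.71 [0.62  0.279 0.005]
stock_tray (np.int64(144), np.int64(213)) 0.82 [ 0.598 -0.258  0.006]
paint_tray (np.int64(231), np.int64(268)) 0.58 [ 0.622 -0.006  0.006]
side cam pos [0.08564384 0.55267281 0.78346649]
painted_duck_mid (np.int64(256), np.int64(275)) 0.59 [0.422 0.187 0.041]
painted_owl_mid (np.int64(331), np.int64(179)) 0.92 [ 0.442 -0.14   0.043]
bare_duck_mid (np.int64(231), np.int64(342)) 0.72 [0.37  0.326 0.043]
bare_owl_mid (np.int64(386), np.int64(153)) 0.69 [ 0.371 -0.299  0.051]
paint_pot_mid (np.int64(301), np.int64(223)) 0.85 [0.421 0.023 0.047]
drying_tray (np.int64(158), np.int64(272)) 0.68 [0.616 0.283 0.005]
paint_tray (np.int64(237), np.int64(193)) 0.87 [0.628 0.003 0.006]
paint_tray (np.int64(227), np.int64(342)) 0.65 [0.376 0.33  0.042]
```

View pics/scene0.png

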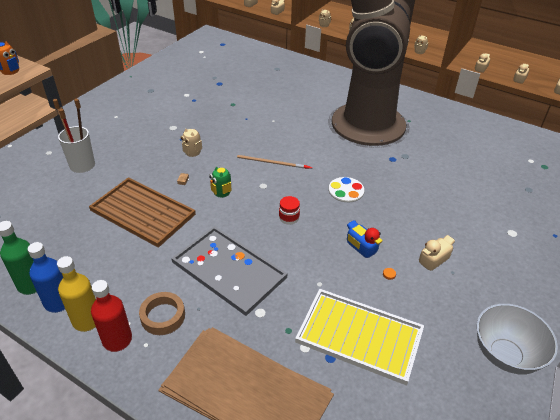

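View pics/side0.png

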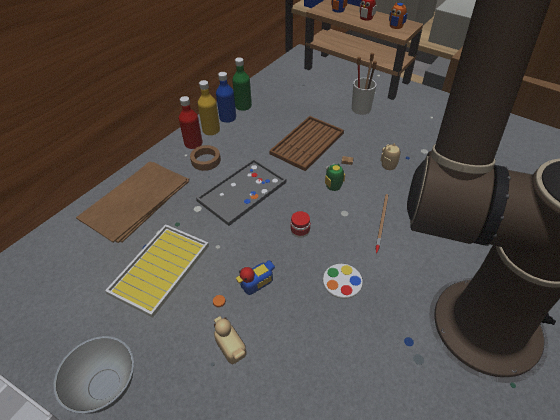

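```bash
python3 - <<'E'
from h import *
A=np.load('scene0.npz');B=np.load('side0.npz')
W=np.vstack([A['W'].reshape(-1,3),B['W'].reshape(-1,3)]);W=W[~np.isnan(W).any(1)]
src={'s':A['W'].reshape(-1,3),'d':B['W'].reshape(-1,3)}
for n,c in dict(pduck=(.435,.19),powl=(.45,-.147),bduck=(.378,.329),bowl=(.373,-.298),pot=(.433,.022)).items():
    Q=W[np.hypot(W[:,0]-c[0],W[:,1]-c[1])<.065]
    Q=Q[(Q[:,2]>.015)&(Q[:,2]<.09)]
    body=Q[Q[:,2]<.046];top=Q[Q[:,2]>.05]
    r=cv2.minAreaRect((Q[:,:2]*1000).astype(np.float32));rb=cv2.minAreaRect((body[:,:2]*1000).astype(np.float32))
    print(n,len(Q),'zmax',Q[:,2].max().round(3),'all',np.round(r[0]+r[1]+(r[2],),1),'body',np.round(rb[0]+rb[1]+(rb[2],),1),'topmean',(top[:,:2].mean(0)*1000).round(1) if len(top) else None)
    for k,S in src.items():
        S=S[(np.hypot(S[:,0]-c[0],S[:,1]-c[1])<.065)&(S[:,2]>.055)]
        if len(S): print('  top',k,len(S),(S[:,:2].mean(0)*1000).round(1))
for n,c in dict(dry=(.62,.28),paint=(.624,0),stock=(.6,-.26)).items():
    Q=W[(np.hypot(W[:,0]-c[0],W[:,1]-c[1])<.14)&(W[:,2]>.0105)&(W[:,2]<.016)]
    r=cv2.minAreaRect((Q[:,:2]*1000).astype(np.float32));print(n,len(Q),np.round(r[0]+r[1]+(r[2],),1))
E
```

```text
pduck 1563 zmax 0.073 all [426.9 184.7  85.5  42.1  71. ] body [425.4 180.5  76.6  42.1  71. ] topmean [434.5 207.7]
  top s 178 [438.5 207.3]
  top d 180 [430.2 206.8]
powl 861 zmax 0.073 all [ 447.1 -157.8   45.1   49.4   85.7] body [ 447.1 -157.7   44.9   49.4   86.5] topmean [ 448.  -157.1]
  top s 177 [ 450.9 -157.9]
  top d 142 [ 442.6 -158.3]
bduck 1680 zmax 0.072 all [379.5 323.1  41.   85.1  71.7] body [376.1 324.2  41.   78.   71.7] topmean [400.6 317.3]
  top s 186 [405.2 317.2]
  top d 228 [396.  317.5]
bowl 777 zmax 0.071 all [ 365.5 -308.2   49.2   43.     0.4] body [ 366.5 -305.3   37.6   49.1   82. ] topmean [ 366.3 -308. ]
  top s 145 [ 369.1 -309.4]
  top d 123 [ 361.8 -310. ]
pot 813 zmax 0.051 all [433.4  12.5  45.9  44.7  34.5] body [433.4  12.5  45.9  44.7  34.5] topmean [435.1  18. ]
dry 1974 [659.  279.  199.8 202.7   8.4]
paint 1341 [661.2 -15.9 204.5 197.9  82.3]
stock 1100 [ 558.3 -266.5  205.4  196.5   89. ]
```

The scene view shows the painted duck at (362,238), the painted owl at (221,181), the bare duck at (438,250), the bare owl at (191,141) and the pot at (289,208). The trays are dry (361,333), paint (229,269) and stock (143,210). The side view agrees, and the duck sizes fit. The tray fits were contaminated by other objects, so I'll redo them.

```bash
python3 - <<'E'
from h import *
A=np.load('scene0.npz');B=np.load('side0.npz')
for k,S in (('scene',A['W']),('side',B['W'])):
    T=S.reshape(-1,3)
    for n,c in dict(dry=(.618,.28),paint=(.624,0),stock=(.597,-.258),pduck=(.427,.185),bduck=(.378,.324),pot=(.433,.012),powl=(.447,-.158)).items():
        near=np.hypot(S[...,0]-c[0],S[...,1]-c[1])
        bg=S[(near<.25)&(np.abs(S[...,2])<.004)][:,2]
        if n in('dry','paint','stock'):
            m=((near<.135)&(S[...,2]>.0035)&(S[...,2]<.03)).astype(np.uint8)
            m=cv2.morphologyEx(m,cv2.MORPH_OPEN,np.ones((2,2),np.uint8))
            N,L,st,_=cv2.connectedComponentsWithStats(m,connectivity=4);i=1+np.argmax(st[1:,4])
            Q=S[L==i]
        else:
            Q=S[(near<.06)&(S[...,2]>.012)]
        r=cv2.minAreaRect((Q[:,:2]*1000).astype(np.float32))
        print(k,n,len(Q),np.round(r[0]+r[1]+(r[2],),1),'table z',np.median(bg).round(4),'zmax',Q[:,2].max().round(3))
E
```

```text
scene dry 6941 [621.1 278.6 130.  200.1  10.5] table z 0.0015 zmax nan
scene paint 5031 [621.2  -7.9 199.9 131.5  82.2] table z 0.0014 zmax nan
scene stock 3780 [ 592.6 -263.7  202.5  129.1   89.7] table z 0.0012 zmax nan
scene pduck 825 [428.6 185.1  83.8  38.9  72.2] table z 0.0015 zmax 0.073
scene bduck 779 [381.4 324.4  37.7  82.3  71. ] table z 0.0016 zmax 0.072
scene pot 457 [434.1  12.7  44.8  43.2   7.8] table z 0.0014 zmax 0.051
scene powl 484 [ 453.4 -157.8   34.1   46.6   36.8] table z 0.0013 zmax 0.073
side dry 4592 [619.2 271.1 122.6 204.1   8.4] table z 0.001 zmax nan
side paint 2858 [619.  -12.  202.2 120.7  81.2] table z 0.001 zmax nan
side stock 2050 [ 577.6 -267.   236.1   64.    66.5] table z 0.0008 zmax nan
side pduck 794 [423.3 185.   83.1  37.3  73.7] table z 0.0007 zmax 0.073
side bduck 940 [379.2 322.1  38.5  85.1  70.5] table z 0.0007 zmax 0.072
side pot 394 [431.7  11.3  41.5  44.7  36.2] table z 0.0006 zmax 0.05
side powl 397 [ 445.2 -156.2   47.2   43.1    5.1] table z 0.0006 zmax 0.072
```

servo_tool --targets '[{"gripper": 80,"slide": [0,0,10],"delta_rot": [0,0,-10]},{"gripper": 80,"slide": [0,0,10],"delta_rot": [0,0,-10]},{"gripper": 80,"slide": [0,0,10],"delta_rot": [0,0,-10]},{"gripper": 80,"slide": [0,0,10],"delta_rot": [0,0,-10]},{"gripper": 80,"slide": [0,0,10],"delta_rot": [0,0,-10]},{"slide": [52,-4,0]},{"slide": [52,-4,0]},{"slide": [52,-4,0]},{"slide": [52,-4,0]},{"slide": [52,-4,0]},{"slide": [52,-4,0]},{"slide": [52,-4,0]},{"slide": [52,-4,0]},{"slide": [52,-4,0]},{"slide": [52,-4,0]},{"slide": [52,-4,0]},{"slide": [52,-4,0]},{"slide": [52,-4,0]},{"slide": [52,-4,0]},{"slide": [0,0,0]}]' --force 35

```text
validation failed for argument at $.ta...
```

servo_tool --targets '[{"gripper": 80,"slide": [0,0,10],"delta_rot": [0,0,-10]},{"gripper": 80,"slide": [0,0,10],"delta_rot": [0,0,-10]},{"gripper": 80,"slide": [0,0,10],"delta_rot": [0,0,-10]},{"gripper": 80,"slide": [0,0,10],"delta_rot": [0,0,-10]},{"gripper": 80,"slide": [0,0,10],"delta_rot": [0,0,-10]},{"gripper": 80,"slide": [52,-4,0],"delta_rot": [0,0,0]},{"gripper": 80,"slide": [52,-4,0],"delta_rot": [0,0,0]},{"gripper": 80,"slide": [52,-4,0],"delta_rot": [0,0,0]},{"gripper": 80,"slide": [52,-4,0],"delta_rot": [0,0,0]},{"gripper": 80,"slide": [52,-4,0],"delta_rot": [0,0,0]},{"gripper": 80,"slide": [52,-4,0],"delta_rot": [0,0,0]},{"gripper": 80,"slide": [52,-4,0],"delta_rot": [0,0,0]},{"gripper": 80,"slide": [52,-4,0],"delta_rot": [0,0,0]},{"gripper": 80,"slide": [52,-4,0],"delta_rot": [0,0,0]},{"gripper": 80,"slide": [52,-4,0],"delta_rot": [0,0,0]},{"gripper": 80,"slide": [52,-4,0],"delta_rot": [0,0,0]},{"gripper": 80,"slide": [52,-4,0],"delta_rot": [0,0,0]},{"gripper": 80,"slide": [52,-4,0],"delta_rot": [0,0,0]},{"gripper": 80,"slide": [52,-4,0],"delta_rot": [0,0,0]}]' --force 35

```text
time: 3.28
tool_pos: [0.4076, 0.1275, 0.2544]
tcp_rot: [0.0, 0.812, 0.583, 0.001]
force: [1.2, -0.7, 0.4]
grip_width: 0.0681
```

```bash
cat >> h.py <<'E'
def go(x,y,z,a,o=None):
    "x,y,z mm, a deg: print tool-frame slide after the turn"
    o=o or readout.get_obs();p=np.array(o['tool_pos'])*1000;q=o['tcp_rot']
    a0=2*np.degrees(np.arctan2(q[2],q[1]));da=(a-a0+180)%360-180
    d=np.array([x,y,z])-p;c,s=np.cos(np.radians(a)),np.sin(np.radians(a))
    print('t',o['time'].round(2),'p',p.round(1),'a0',round(a0,1),'turn z',round(-da,1),'then slide',np.round([d[0]*c+d[1]*s,d[0]*s-d[1]*c,-d[2]],1),'w',round(float(o['grip_width']),4),'F',np.round(o['force'],1))
E
python3 - <<'E'
from h import *
im,d,cal=grab('wrist');W=cloud(d,cal);save('w1.png',im)
m=(W[...,2]>.012)&(W[...,2]<.09)&(np.hypot(W[...,0]-.427,W[...,1]-.185)<.07)
Q=W[m];print(len(Q))
if len(Q): print(cv2.minAreaRect((Q[:,:2]*1000).astype(np.float32)),Q[:,2].max())
go(427,185,86,71.5)
E
```

```text
3864
((425.8059387207031, 185.35804748535156), (83.46762084960938, 38.16074752807617), 70.60789489746094) 0.0696384008799538Traceback (most recent call last):
  File "<stdin>", line 6, in <module>
  File "h.py", line 17, in go
    print('t',o['time'].round(2),'p',p.round(1),'a0',round(a0,1),'turn z',round(-da,1),'then slide',np.round([d[0]*c+d[1]*s,d[0]*s-d[1]*c,-d[2]],1),'w',round(float(o['grip_width']),4),'F',np.round(o['force'],1))
              ^^^^^^^^^^^^^^^
AttributeError: 'float' object has no attribute 'round'
```

View pics/w1.png

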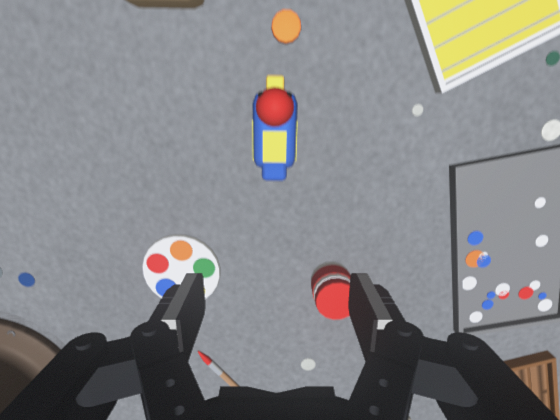

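The wrist view shows the painted duck upright in the picture, with its head at (275,105) and its tail at (275,178). That fits (426,185) and yaw 71°, with a measured top at 69.6 mm.

```bash
sed -i "s/o\['time'\].round(2)/round(float(o['time']),2)/" h.py; python3 -c "
from h import *
go(426,185,82,71)"
```

```text
t 3.33 p [409.3 132.4 255. ] a0 71.5 turn z 0.5 then slide [ 55.2  -1.3 173. ] w 0.068 F [0.9 2.9 0.9]
```

servo_tool --targets '[{"gripper": 80,"slide": [28,-1,20],"delta_rot": [0,0,0]},{"gripper": 80,"slide": [28,0,20],"delta_rot": [0,0,0]},{"gripper": 80,"slide": [0,0,40],"delta_rot": [0,0,0]},{"gripper": 80,"slide": [0,0,0],"delta_rot": [0,0,0]},{"gripper": 80,"slide": [0,0,0],"delta_rot": [0,0,0]}]' --force 35

```text
time: 3.95
tool_pos: [0.4247, 0.1789, 0.1747]
tcp_rot: [0.0, 0.812, 0.583, 0.0]
force: [0.4, 0.1, 0.2]
grip_width: 0.0682
```

```bash
python3 -c "
from h import *
go(426,185,82,71)"
```

```text
t 3.95 p [424.7 178.9 174.7] a0 71.3 turn z 0.3 then slide [ 6.2 -0.7 92.7] w 0.0682 F [0.4 0.1 0.2]
```

servo_tool --targets '[{"gripper": 80,"slide": [6,-1,31],"delta_rot": [0,0,0]},{"gripper": 80,"slide": [0,0,31],"delta_rot": [0,0,0]},{"gripper": 80,"slide": [0,0,31],"delta_rot": [0,0,0]},{"gripper": 30,"slide": [0,0,0],"delta_rot": [0,0,0]},{"gripper": 30,"slide": [0,0,0],"delta_rot": [0,0,0]},{"gripper": 30,"slide": [0,0,0],"delta_rot": [0,0,0]},{"gripper": 30,"slide": [0,0,0],"delta_rot": [0,0,0]},{"gripper": 30,"slide": [0,0,-20],"delta_rot": [0,0,0]},{"gripper": 30,"slide": [0,0,-40],"delta_rot": [0,0,0]},{"gripper": 30,"slide": [0,0,-40],"delta_rot": [0,0,0]},{"gripper": 30,"slide": [0,0,0],"delta_rot": [0,0,-9]},{"gripper": 30,"slide": [0,0,0],"delta_rot": [0,0,-9]},{"gripper": 30,"slide": [0,0,0],"delta_rot": [0,0,-10]},{"gripper": 30,"slide": [0,0,0],"delta_rot": [0,0,0]}]' --force 35

```text
time: 5.7
tool_pos: [0.425, 0.185, 0.1811]
tcp_rot: [0.0, 0.648, 0.762, 0.0]
force: [0.2, -0.5, -1.1]
grip_width: 0.0378
```

```bash
python3 -c "
from h import *
go(613,320,88,99)"
```

```text
t 5.7 p [425.  185.  181.1] a0 99.3 turn z 0.3 then slide [103.9 206.8  93.1] w 0.0378 F [ 0.2 -0.5 -1.1]
```

servo_tool --targets '[{"gripper": 30,"slide": [20,41,0],"delta_rot": [0,0,0]},{"gripper": 30,"slide": [21,42,0],"delta_rot": [0,0,0]},{"gripper": 30,"slide": [21,42,0],"delta_rot": [0,0,0]},{"gripper": 30,"slide": [21,41,0],"delta_rot": [0,0,0]},{"gripper": 30,"slide": [21,41,0],"delta_rot": [0,0,0]},{"gripper": 30,"slide": [0,0,0],"delta_rot": [0,0,0]},{"gripper": 30,"slide": [0,0,0],"delta_rot": [0,0,0]}]' --force 35

```text
time: 6.58
tool_pos: [0.6115, 0.3208, 0.18]
tcp_rot: [-0.001, 0.648, 0.762, -0.001]
force: [-0.5, 0.9, -0.3]
grip_width: 0.0372
```

```bash
python3 - <<'E'
from h import *
im,d,cal=grab('wrist');W=cloud(d,cal);save('w2.png',im)
hsv=cv2.cvtColor(im,cv2.COLOR_RGB2HSV)
m=(hsv[...,0]>22)&(hsv[...,0]<38)&(hsv[...,1]>120)&(W[...,2]<.012)
Q=W[m];print(len(Q),np.nanmedian(Q[:,2]),cv2.minAreaRect((Q[:,:2]*1000).astype(np.float32)))
go(613,320,88,99)
E
```

```text
9076 0.0050033291976142365 ((620.6053466796875, 274.92138671875), (102.919677734375, 183.21788024902344), 8.302460670471191)
t 6.62 p [611.2 320.5 180.1] a0 99.3 turn z 0.3 then slide [-0.8  1.7 92.1] w 0.0373 F [-0.6  0.2 -1.5]
```

View pics/w2.png

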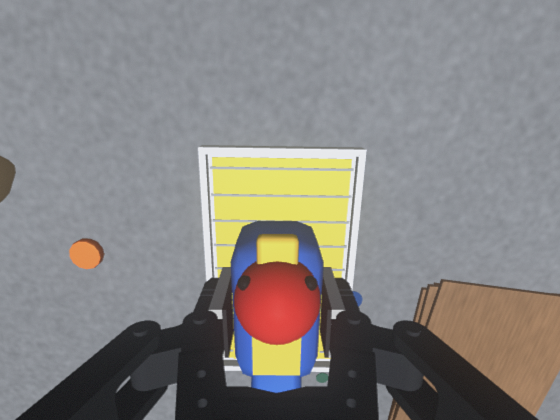

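The wrist view shows the duck held squarely over the drying tray, whose corners are at about (200,148) and (365,150). The measured tray centre is (621,275) with its long axis at 98°, so I'm setting the duck down.

servo_tool --targets '[{"gripper": 30,"slide": [-1,2,30],"delta_rot": [0,0,1]},{"gripper": 30,"slide": [0,0,30],"delta_rot": [0,0,0]},{"gripper": 30,"slide": [0,0,20],"delta_rot": [0,0,0]},{"gripper": 30,"slide": [0,0,8],"delta_rot": [0,0,0]},{"gripper": 30,"slide": [0,0,4],"delta_rot": [0,0,0]},{"gripper": 30,"slide": [0,0,0],"delta_rot": [0,0,0]},{"gripper": 30,"slide": [0,0,0],"delta_rot": [0,0,0]}]' --force 35

```text
time: 7.5
tool_pos: [0.6154, 0.321, 0.0901]
tcp_rot: [0.0, 0.654, 0.757, 0.001]
force: [0.5, 0.1, -1.2]
grip_width: 0.0376
```

servo_tool --targets '[{"gripper": 30,"slide": [0,0,2],"delta_rot": [0,0,0]},{"gripper": 30,"slide": [0,0,1],"delta_rot": [0,0,0]},{"gripper": 30,"slide": [0,0,0],"delta_rot": [0,0,0]},{"gripper": 30,"slide": [0,0,0],"delta_rot": [0,0,0]}]' --force 35

```text
time: 8.0
tool_pos: [0.6154, 0.321, 0.0876]
tcp_rot: [0.0, 0.654, 0.757, 0.001]
force: [-1.3, -0.7, 5.6]
grip_width: 0.0379
```

servo_tool --targets '[{"gripper": 45,"slide": [0,0,0],"delta_rot": [0,0,0]},{"gripper": 65,"slide": [0,0,0],"delta_rot": [0,0,0]},{"gripper": 65,"slide": [0,0,0],"delta_rot": [0,0,0]},{"gripper": 65,"slide": [0,0,-30],"delta_rot": [0,0,0]},{"gripper": 80,"slide": [0,0,-40],"delta_rot": [0,0,0]},{"gripper": 80,"slide": [0,0,-50],"delta_rot": [0,0,0]},{"gripper": 80,"slide": [-45,-23,0],"delta_rot": [0,0,0]},{"gripper": 80,"slide": [-45,-23,0],"delta_rot": [0,0,0]},{"gripper": 80,"slide": [-45,-23,0],"delta_rot": [0,0,0]},{"gripper": 80,"slide": [-45,-24,0],"delta_rot": [0,0,0]},{"gripper": 80,"slide": [-45,-24,0],"delta_rot": [0,0,0]},{"gripper": 80,"slide": [-45,-24,0],"delta_rot": [0,0,0]},{"gripper": 80,"slide": [-45,-24,0],"delta_rot": [0,0,0]},{"gripper": 80,"slide": [-45,-24,0],"delta_rot": [0,0,0]},{"gripper": 80,"slide": [-45,-23,0],"delta_rot": [0,0,0]},{"gripper": 80,"slide": [-45,-23,0],"delta_rot": [0,0,0]},{"gripper": 80,"slide": [0,0,0],"delta_rot": [0,0,0]},{"gripper": 80,"slide": [0,0,0],"delta_rot": [0,0,0]}]' --force 35

```text
time: 10.25
tool_pos: [0.4474, -0.1586, 0.2058]
tcp_rot: [-0.0, 0.654, 0.756, 0.0]
force: [-0.2, 0.7, 0.2]
grip_width: 0.0681
```

```bash
cat >> h.py <<'E'
def look(x,y,name,r=.045,hi=.09):
    im,d,cal=grab('wrist');W=cloud(d,cal);save(name,im)
    Q=W[(W[...,2]>.014)&(W[...,2]<hi)&(np.hypot(W[...,0]-x,W[...,1]-y)<r)]
    print(len(Q),cv2.minAreaRect((Q[:,:2]*1000).astype(np.float32)),'zmax',Q[:,2].max(),'top',(Q[Q[:,2]>.04].mean(0)*1000).round(1))
    return im,W
E
python3 - <<'E'
from h import *
look(.447,-.157,'w3.png')
go(447,-157,86,98.3)
E
```

```text
3356 ((446.5372009277344, -158.74591064453125), (44.47127914428711, 47.02140426635742), 81.54732513427734) zmax 0.06935956881641432 top [ 445.1 -157.    57.4]
t 10.3 p [ 447.6 -158.1  205.7] a0 98.4 turn z 0.1 then slide [  1.1  -0.4 119.7] w 0.068 F [ 0.2 -0.5 -0.1]
```

View pics/w3.png

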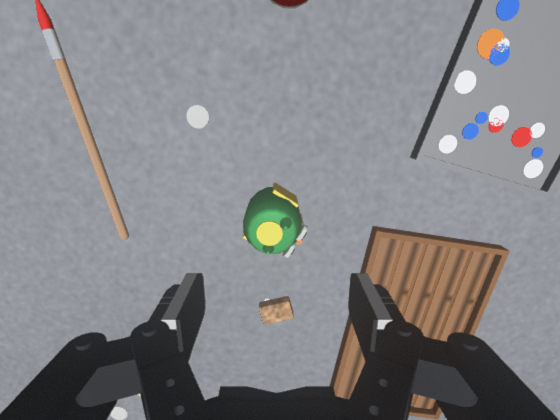

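The wrist view shows the painted owl standing at (272,222), between the fingers and slightly ahead of them. There is a cork crumb at (276,310), clear of both fingers.

servo_tool --targets '[{"gripper": 80,"slide": [0,0,40],"delta_rot": [0,0,0]},{"gripper": 80,"slide": [0,0,40],"delta_rot": [0,0,0]},{"gripper": 80,"slide": [0,0,40],"delta_rot": [0,0,0]},{"gripper": 80,"slide": [0,0,0],"delta_rot": [0,0,0]},{"gripper": 40,"slide": [0,0,0],"delta_rot": [0,0,0]},{"gripper": 40,"slide": [0,0,0],"delta_rot": [0,0,0]},{"gripper": 40,"slide": [0,0,0],"delta_rot": [0,0,0]},{"gripper": 40,"slide": [0,0,-20],"delta_rot": [0,0,0]},{"gripper": 40,"slide": [0,0,-40],"delta_rot": [0,0,0]},{"gripper": 40,"slide": [0,0,-40],"delta_rot": [0,0,0]},{"gripper": 40,"slide": [44,29,0],"delta_rot": [0,0,0]},{"gripper": 40,"slide": [44,29,0],"delta_rot": [0,0,0]},{"gripper": 40,"slide": [44,29,0],"delta_rot": [0,0,0]},{"gripper": 40,"slide": [44,29,0],"delta_rot": [0,0,0]},{"gripper": 40,"slide": [44,29,0],"delta_rot": [0,0,0]},{"gripper": 40,"slide": [44,29,0],"delta_rot": [0,0,0]},{"gripper": 40,"slide": [44,30,0],"delta_rot": [0,0,0]},{"gripper": 40,"slide": [45,30,0],"delta_rot": [0,0,0]},{"gripper": 40,"slide": [0,0,0],"delta_rot": [0,0,0]},{"gripper": 40,"slide": [0,0,0],"delta_rot": [0,0,0]}]' --force 35

```text
time: 12.8
tool_pos: [0.6272, 0.2242, 0.1858]
tcp_rot: [-0.0, 0.653, 0.757, -0.001]
force: [-0.7, -0.8, -0.8]
grip_width: 0.0427
```

```bash
python3 - <<'E'
from h import *
im,d,cal=grab('wrist');save('w4.png',im)
go(628,225.5,92,98.3)
E
```

```text
t 12.85 p [627.  223.6 185.8] a0 98.3 turn z 0.0 then slide [ 1.8  1.2 93.8] w 0.0427 F [-0.3 -1.1 -1.1]
```

View pics/w4.png

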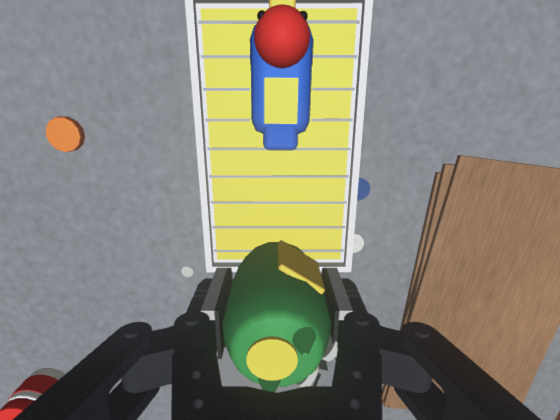

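The view shows the painted duck standing in the far half of the drying tray, with its head at (282,35) and tail at (280,148). The owl is held upright over the near half.

servo_tool --targets '[{"gripper": 40,"slide": [2,1,35],"delta_rot": [0,0,0]},{"gripper": 40,"slide": [0,0,30],"delta_rot": [0,0,0]},{"gripper": 40,"slide": [0,0,20],"delta_rot": [0,0,0]},{"gripper": 40,"slide": [0,0,6],"delta_rot": [0,0,0]},{"gripper": 40,"slide": [0,0,2],"delta_rot": [0,0,0]},{"gripper": 40,"slide": [0,0,1],"delta_rot": [0,0,0]},{"gripper": 40,"slide": [0,0,0],"delta_rot": [0,0,0]},{"gripper": 40,"slide": [0,0,0],"delta_rot": [0,0,0]}]' --force 35

```text
time: 13.85
tool_pos: [0.6289, 0.2269, 0.0927]
tcp_rot: [0.0, 0.654, 0.757, 0.001]
force: [-0.1, 0.2, 1.9]
grip_width: 0.0428
```

servo_tool --targets '[{"gripper": 40,"slide": [0,0,1],"delta_rot": [0,0,0]},{"gripper": 50,"slide": [0,0,0],"delta_rot": [0,0,0]},{"gripper": 68,"slide": [0,0,0],"delta_rot": [0,0,0]},{"gripper": 68,"slide": [0,0,0],"delta_rot": [0,0,0]},{"gripper": 68,"slide": [0,0,-30],"delta_rot": [0,0,0]},{"gripper": 80,"slide": [0,0,-40],"delta_rot": [0,0,0]},{"gripper": 80,"slide": [0,0,-40],"delta_rot": [0,0,-9]},{"gripper": 80,"slide": [0,0,0],"delta_rot": [0,0,-9]},{"gripper": 80,"slide": [0,0,0],"delta_rot": [0,0,-9]},{"gripper": 80,"slide": [0,0,0],"delta_rot": [0,0,-9]},{"gripper": 80,"slide": [0,0,0],"delta_rot": [0,0,-9]},{"gripper": 80,"slide": [0,0,0],"delta_rot": [0,0,-9]},{"gripper": 80,"slide": [0,0,0],"delta_rot": [0,0,-9]},{"gripper": 80,"slide": [44,2,0],"delta_rot": [0,0,0]},{"gripper": 80,"slide": [44,2,0],"delta_rot": [0,0,0]},{"gripper": 80,"slide": [44,2,0],"delta_rot": [0,0,0]},{"gripper": 80,"slide": [45,2,0],"delta_rot": [0,0,0]},{"gripper": 80,"slide": [45,2,0],"delta_rot": [0,0,0]},{"gripper": 80,"slide": [45,2,0],"delta_rot": [0,0,0]},{"gripper": 80,"slide": [0,0,0],"delta_rot": [0,0,0]}]' --force 35

```text
time: 16.35
tool_pos: [0.3762, 0.3236, 0.2002]
tcp_rot: [-0.001, 0.16, 0.987, -0.001]
force: [0.5, -1.2, 0.2]
grip_width: 0.0684
```

```bash
python3 - <<'E'
from h import *
look(.380,.323,'w5.png',.06)
go(380,323.5,82,161.3)
E
```

```text
4923 ((378.4859619140625, 323.48431396484375), (37.90223693847656, 84.51242065429688), 70.31536102294922) zmax 0.06944837670903854 top [376.3 324.   50.2]
t 16.4 p [378.2 323.7 200.7] a0 161.5 turn z 0.2 then slide [ -1.8   0.4 118.7] w 0.0681 F [ 0.2 -0.8 -0. ]
```

View pics/w5.png

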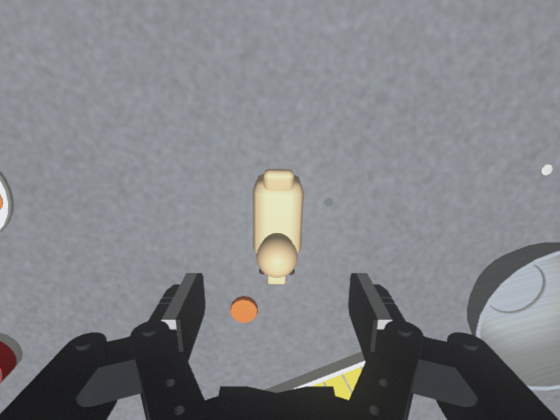

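The wrist view shows the bare duck between the fingers, tail up at (278,175) and head at (277,255). The cap at (244,310) is clear of the finger paths.

servo_tool --targets '[{"gripper": 80,"slide": [0,0,40],"delta_rot": [0,0,0]},{"gripper": 80,"slide": [0,0,40],"delta_rot": [0,0,0]},{"gripper": 80,"slide": [0,0,39],"delta_rot": [0,0,1]},{"gripper": 80,"slide": [0,0,0],"delta_rot": [0,0,0]},{"gripper": 30,"slide": [0,0,0],"delta_rot": [0,0,0]},{"gripper": 30,"slide": [0,0,0],"delta_rot": [0,0,0]},{"gripper": 30,"slide": [0,0,0],"delta_rot": [0,0,0]},{"gripper": 30,"slide": [0,0,0],"delta_rot": [0,0,0]},{"gripper": 30,"slide": [0,0,-20],"delta_rot": [0,0,0]},{"gripper": 30,"slide": [0,0,-45],"delta_rot": [0,0,0]},{"gripper": 30,"slide": [0,0,-45],"delta_rot": [0,0,7]},{"gripper": 30,"slide": [0,0,0],"delta_rot": [0,0,8]},{"gripper": 30,"slide": [0,0,0],"delta_rot": [0,0,8]},{"gripper": 30,"slide": [0,0,0],"delta_rot": [0,0,8]},{"gripper": 30,"slide": [0,0,0],"delta_rot": [0,0,8]},{"gripper": 30,"slide": [0,0,0],"delta_rot": [0,0,8]},{"gripper": 30,"slide": [0,0,0],"delta_rot": [0,0,8]},{"gripper": 30,"slide": [0,0,0],"delta_rot": [0,0,8]},{"gripper": 30,"slide": [0,0,0],"delta_rot": [0,0,8]}]' --force 35

```text
time: 18.77
tool_pos: [0.3788, 0.3232, 0.1919]
tcp_rot: [-0.0, 0.713, 0.702, -0.0]
force: [0.4, -0.2, -0.6]
grip_width: 0.0377
```

servo_tool --targets '[{"gripper": 30,"slide": [-45,18,0],"delta_rot": [0,0,0]},{"gripper": 30,"slide": [-45,18,0],"delta_rot": [0,0,0]},{"gripper": 30,"slide": [-45,18,0],"delta_rot": [0,0,0]},{"gripper": 30,"slide": [-45,18,0],"delta_rot": [0,0,0]},{"gripper": 30,"slide": [-45,18,0],"delta_rot": [0,0,0]},{"gripper": 30,"slide": [-45,18,0],"delta_rot": [0,0,0]},{"gripper": 30,"slide": [-45,18,0],"delta_rot": [0,0,0]},{"gripper": 30,"slide": [-45,18,0],"delta_rot": [0,0,0]},{"gripper": 30,"slide": [-45,18,0],"delta_rot": [0,0,0]},{"gripper": 30,"slide": [-45,18,0],"delta_rot": [0,0,0]},{"gripper": 30,"slide": [-45,18,0],"delta_rot": [0,0,0]},{"gripper": 30,"slide": [-45,18,0],"delta_rot": [0,0,0]},{"gripper": 30,"slide": [0,0,0],"delta_rot": [0,0,0]},{"gripper": 30,"slide": [0,0,0],"delta_rot": [0,0,0]}]' --force 35

```text
time: 20.52
tool_pos: [0.5884, -0.2185, 0.1914]
tcp_rot: [-0.001, 0.711, 0.703, -0.0]
force: [-0.4, -0.1, -0.1]
grip_width: 0.0375
```

```bash
python3 - <<'E'
from h import *
im,d,cal=grab('wrist');W=cloud(d,cal);save('w6.png',im)
hsv=cv2.cvtColor(im,cv2.COLOR_RGB2HSV)
m=((hsv[...,0]<22)&(hsv[...,1]>70)&(W[...,2]<.02)&(np.hypot(W[...,0]-.59,W[...,1]+.264)<.14)).astype(np.uint8)
N,L,st,_=cv2.connectedComponentsWithStats(m);i=1+np.argmax(st[1:,4])
Q=W[L==i];print(len(Q),cv2.minAreaRect((Q[:,:2]*1000).astype(np.float32)),np.nanpercentile(Q[:,:2],[1,99],axis=0))
go(590,-219,87,89.5)
E
```

```text
14008 ((594.1573486328125, -227.93797302246094), (122.75995635986328, 119.92074584960938), 89.19168853759766) [[ 0.53542262 -0.27558311]
 [ 0.65330281 -0.16670703]]
t 20.57 p [ 588.4 -217.9  191.4] a0 89.4 turn z -0.1 then slide [ -1.1   1.7 104.4] w 0.0374 F [ 0.2  0.1 -1.4]
```

View pics/w6.png

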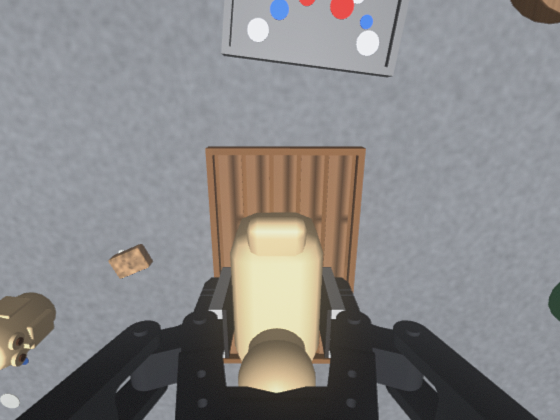

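The view shows the bare duck held squarely over the stock tray, whose near-paint edge runs from (207,148) to (365,148). The tray centre is about (594,-267), so I shift 5 mm and set the duck down.

servo_tool --targets '[{"gripper": 30,"slide": [-3,5,35],"delta_rot": [0,0,0]},{"gripper": 30,"slide": [0,0,35],"delta_rot": [0,0,0]},{"gripper": 30,"slide": [0,0,25],"delta_rot": [0,0,0]},{"gripper": 30,"slide": [0,0,6],"delta_rot": [0,0,0]},{"gripper": 30,"slide": [0,0,2],"delta_rot": [0,0,0]},{"gripper": 30,"slide": [0,0,1],"delta_rot": [0,0,0]},{"gripper": 30,"slide": [0,0,0],"delta_rot": [0,0,0]},{"gripper": 30,"slide": [0,0,0],"delta_rot": [0,0,0]}]' --force 35

```text
time: 21.58
tool_pos: [0.595, -0.2221, 0.0889]
tcp_rot: [0.001, 0.711, 0.703, 0.001]
force: [0.2, 1.8, 2.3]
grip_width: 0.0375
```

servo_tool --targets '[{"gripper": 30,"slide": [0,0,1],"delta_rot": [0,0,0]},{"gripper": 30,"slide": [0,0,0],"delta_rot": [0,0,0]},{"gripper": 45,"slide": [0,0,0],"delta_rot": [0,0,0]},{"gripper": 65,"slide": [0,0,0],"delta_rot": [0,0,0]},{"gripper": 65,"slide": [0,0,0],"delta_rot": [0,0,0]},{"gripper": 65,"slide": [0,0,-30],"delta_rot": [0,0,0]},{"gripper": 80,"slide": [0,0,-40],"delta_rot": [0,0,0]},{"gripper": 80,"slide": [0,0,-50],"delta_rot": [0,0,0]},{"gripper": 80,"slide": [-17,-45,0],"delta_rot": [0,0,0]},{"gripper": 80,"slide": [-17,-45,0],"delta_rot": [0,0,0]},{"gripper": 80,"slide": [-18,-46,0],"delta_rot": [0,0,0]},{"gripper": 80,"slide": [-18,-46,0],"delta_rot": [0,0,0]},{"gripper": 80,"slide": [-18,-46,0],"delta_rot": [0,0,0]},{"gripper": 80,"slide": [0,0,0],"delta_rot": [0,0,0]},{"gripper": 80,"slide": [0,0,0],"delta_rot": [0,0,0]}]' --force 35

```text
time: 23.45
tool_pos: [0.3655, -0.3078, 0.207]
tcp_rot: [0.0, 0.711, 0.703, 0.0]
force: [-0.4, 0.8, -0.2]
grip_width: 0.0681
```

```bash
python3 - <<'E'
from h import *
look(.366,-.308,'w7.png')
go(366,-308,86,89.5)
E
```

```text
3297 ((364.4853210449219, -309.8785400390625), (47.027042388916016, 44.2588005065918), 6.411825180053711) zmax 0.06943553941992277 top [ 364.2 -308.4   57. ]
t 23.5 p [ 366.  -307.6  207.1] a0 89.4 turn z -0.1 then slide [ -0.4  -0.  121.1] w 0.068 F [ 0.5 -0.4  0.1]
```

View pics/w7.png

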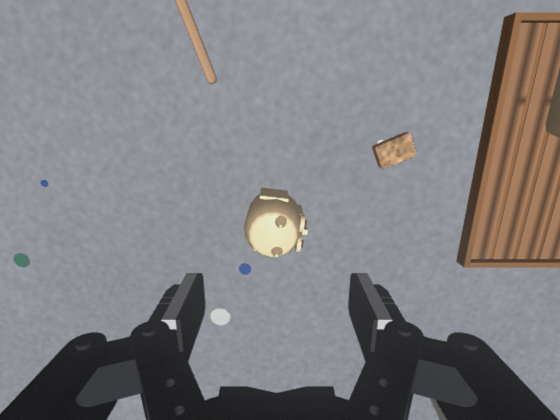

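The view shows the bare owl at (274,225), centred between the fingers with nothing in the way.

servo_tool --targets '[{"gripper": 80,"slide": [-1,-1,40],"delta_rot": [0,0,0]},{"gripper": 80,"slide": [0,0,40],"delta_rot": [0,0,0]},{"gripper": 80,"slide": [0,0,41],"delta_rot": [0,0,0]},{"gripper": 80,"slide": [0,0,0],"delta_rot": [0,0,0]},{"gripper": 40,"slide": [0,0,0],"delta_rot": [0,0,0]},{"gripper": 40,"slide": [0,0,0],"delta_rot": [0,0,0]},{"gripper": 40,"slide": [0,0,0],"delta_rot": [0,0,0]},{"gripper": 40,"slide": [0,0,-20],"delta_rot": [0,0,0]},{"gripper": 40,"slide": [0,0,-40],"delta_rot": [0,0,0]},{"gripper": 40,"slide": [0,0,-40],"delta_rot": [0,0,0]},{"gripper": 40,"slide": [-1,45,0],"delta_rot": [0,0,0]},{"gripper": 40,"slide": [-2,46,0],"delta_rot": [0,0,0]},{"gripper": 40,"slide": [-1,46,0],"delta_rot": [0,0,0]},{"gripper": 40,"slide": [-2,46,0],"delta_rot": [0,0,0]},{"gripper": 40,"slide": [-1,46,0],"delta_rot": [0,0,0]},{"gripper": 40,"slide": [0,0,0],"delta_rot": [0,0,0]},{"gripper": 40,"slide": [0,0,0],"delta_rot": [0,0,0]}]' --force 35

```text
time: 25.62
tool_pos: [0.5923, -0.3178, 0.1858]
tcp_rot: [-0.001, 0.711, 0.703, -0.0]
force: [-0.0, -0.8, 0.2]
grip_width: 0.0431
```

```bash
python3 - <<'E'
from h import *
im,d,cal=grab('wrist');W=cloud(d,cal);save('w8.png',im)
go(594,-317,91,89.5)
Q=W[(np.hypot(W[...,0]-.595,W[...,1]+.222)<.055)&(W[...,2]>.02)&(W[...,2]<.09)]
print(len(Q),cv2.minAreaRect((Q[:,:2]*1000).astype(np.float32)),Q[:,2].max())
E
```

```text
t 25.68 p [ 591.9 -317.8  185.7] a0 89.3 turn z -0.2 then slide [ 0.9  2.1 94.7] w 0.0434 F [ 0.4 -0.1 -0.7]
8024 ((594.9341430664062, -221.80007934570312), (80.63436889648438, 38.10383987426758), 89.27933502197266) 0.07487735626927407
```

View pics/w8.png

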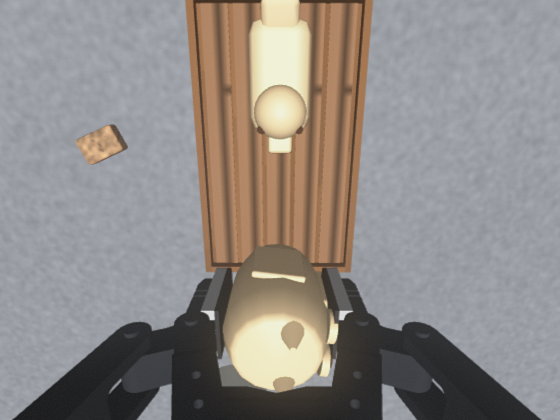

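The view shows the bare duck standing in the stock tray (body at (280,60), head at (280,110)). Its measured top is 75 mm, as it should be on the tray floor. The bare owl is held upright over the free half.

servo_tool --targets '[{"gripper": 40,"slide": [1,2,35],"delta_rot": [0,0,0]},{"gripper": 40,"slide": [0,0,30],"delta_rot": [0,0,0]},{"gripper": 40,"slide": [0,0,20],"delta_rot": [0,0,0]},{"gripper": 40,"slide": [0,0,6],"delta_rot": [0,0,0]},{"gripper": 40,"slide": [0,0,3],"delta_rot": [0,0,0]},{"gripper": 40,"slide": [0,0,1],"delta_rot": [0,0,0]},{"gripper": 40,"slide": [0,0,0],"delta_rot": [0,0,0]},{"gripper": 40,"slide": [0,0,0],"delta_rot": [0,0,0]}]' --force 35

```text
time: 26.68
tool_pos: [0.5955, -0.3175, 0.0927]
tcp_rot: [0.001, 0.711, 0.703, -0.0]
force: [-2.7, 0.6, 6.8]
grip_width: 0.043
```

servo_tool --targets '[{"gripper": 50,"slide": [0,0,0],"delta_rot": [0,0,0]},{"gripper": 68,"slide": [0,0,0],"delta_rot": [0,0,0]},{"gripper": 68,"slide": [0,0,0],"delta_rot": [0,0,0]},{"gripper": 68,"slide": [0,0,-30],"delta_rot": [0,0,0]},{"gripper": 80,"slide": [0,0,-40],"delta_rot": [0,0,0]},{"gripper": 80,"slide": [0,0,-45],"delta_rot": [0,0,0]},{"gripper": 80,"slide": [41,-20,0],"delta_rot": [0,0,0]},{"gripper": 80,"slide": [41,-20,0],"delta_rot": [0,0,0]},{"gripper": 80,"slide": [41,-20,0],"delta_rot": [0,0,0]},{"gripper": 80,"slide": [41,-21,0],"delta_rot": [0,0,0]},{"gripper": 80,"slide": [41,-21,0],"delta_rot": [0,0,0]},{"gripper": 80,"slide": [41,-21,0],"delta_rot": [0,0,0]},{"gripper": 80,"slide": [41,-21,0],"delta_rot": [0,0,0]},{"gripper": 80,"slide": [41,-21,0],"delta_rot": [0,0,0]},{"gripper": 80,"slide": [0,0,0],"delta_rot": [0,0,0]},{"gripper": 80,"slide": [0,0,0],"delta_rot": [0,0,0]}]' --force 35

```text
time: 28.68
tool_pos: [0.4345, 0.0126, 0.2062]
tcp_rot: [0.001, 0.711, 0.703, 0.001]
force: [-0.5, 0.1, 0.2]
grip_width: 0.0686
```

```bash
python3 - <<'E'
from h import *
look(.433,.012,'w9.png')
go(433,12,80,89.5)
E
```

```text
2925 ((431.55584716796875, 12.624351501464844), (43.30721664428711, 43.19886016845703), 47.27440643310547) zmax 0.0473823176577735 top [431.7  12.8  45.2]
t 28.73 p [434.7  12.2 206.2] a0 89.4 turn z -0.1 then slide [ -0.2  -1.7 126.2] w 0.0685 F [ 0.2  0.3 -0.1]
```

View pics/w9.png

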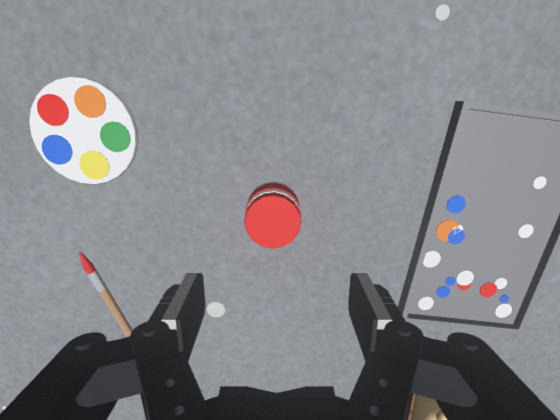

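The view shows the pot at (272,215), with its lid centred between the fingers.

servo_tool --targets '[{"gripper": 80,"slide": [0,-3,42],"delta_rot": [0,0,0]},{"gripper": 80,"slide": [0,0,42],"delta_rot": [0,0,0]},{"gripper": 80,"slide": [0,0,42],"delta_rot": [0,0,0]},{"gripper": 80,"slide": [0,0,0],"delta_rot": [0,0,0]},{"gripper": 40,"slide": [0,0,0],"delta_rot": [0,0,0]},{"gripper": 40,"slide": [0,0,0],"delta_rot": [0,0,0]},{"gripper": 40,"slide": [0,0,0],"delta_rot": [0,0,0]},{"gripper": 40,"slide": [0,0,-20],"delta_rot": [0,0,0]},{"gripper": 40,"slide": [0,0,-40],"delta_rot": [0,0,0]},{"gripper": 40,"slide": [0,0,-40],"delta_rot": [0,0,0]},{"gripper": 40,"slide": [-5,47,0],"delta_rot": [0,0,0]},{"gripper": 40,"slide": [-5,47,0],"delta_rot": [0,0,0]},{"gripper": 40,"slide": [-5,47,0],"delta_rot": [0,0,0]},{"gripper": 40,"slide": [-5,48,0],"delta_rot": [0,0,0]},{"gripper": 40,"slide": [0,0,0],"delta_rot": [0,0,0]},{"gripper": 40,"slide": [0,0,0],"delta_rot": [0,0,0]}]' --force 40

```text
time: 30.72
tool_pos: [0.6186, -0.0092, 0.1797]
tcp_rot: [-0.001, 0.711, 0.703, -0.001]
force: [-0.5, -0.4, -0.8]
grip_width: 0.0429
```

```bash
python3 - <<'E'
from h import *
im,d,cal=grab('wrist');save('w10.png',im)
go(621,-9,85,89.5)
E
```

```text
t 30.77 p [618.1  -9.1 179.6] a0 89.4 turn z -0.1 then slide [ 0.1  2.9 94.6] w 0.0426 F [-0.4  0.9 -1.4]
```

View pics/w10.png

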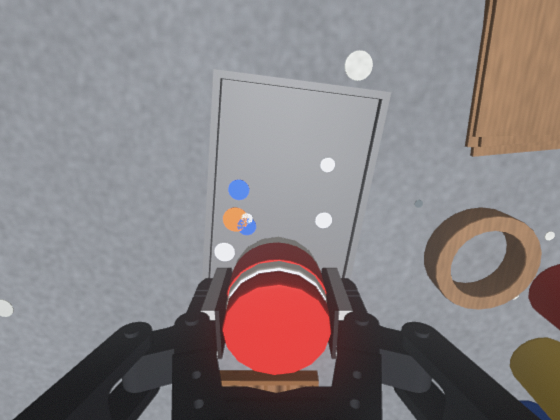

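The view shows the pot held over the middle of the grey tray, whose far corners are at (215,72) and (388,96). Lowering it now.

servo_tool --targets '[{"gripper": 40,"slide": [0,2,35],"delta_rot": [0,0,0]},{"gripper": 40,"slide": [0,0,30],"delta_rot": [0,0,0]},{"gripper": 40,"slide": [0,0,20],"delta_rot": [0,0,0]},{"gripper": 40,"slide": [0,0,6],"delta_rot": [0,0,0]},{"gripper": 40,"slide": [0,0,3],"delta_rot": [0,0,0]},{"gripper": 40,"slide": [0,0,1],"delta_rot": [0,0,0]},{"gripper": 40,"slide": [0,0,0],"delta_rot": [0,0,0]},{"gripper": 40,"slide": [0,0,0],"delta_rot": [0,0,0]}]' --force 40

```text
time: 31.78
tool_pos: [0.6221, -0.0094, 0.0867]
tcp_rot: [0.0, 0.711, 0.703, 0.0]
force: [-4.4, 0.5, 6.7]
grip_width: 0.0429
```

Contact at about 7 N. Next I release, retreat up and back toward the base, then check.

servo_tool --targets '[{"gripper": 50,"slide": [0,0,0],"delta_rot": [0,0,0]},{"gripper": 68,"slide": [0,0,0],"delta_rot": [0,0,0]},{"gripper": 68,"slide": [0,0,0],"delta_rot": [0,0,0]},{"gripper": 68,"slide": [0,0,-30],"delta_rot": [0,0,0]},{"gripper": 70,"slide": [0,0,-50],"delta_rot": [0,0,0]},{"gripper": 70,"slide": [0,0,-50],"delta_rot": [0,0,0]},{"gripper": 70,"slide": [0,-45,-30],"delta_rot": [0,0,0]},{"gripper": 70,"slide": [0,-45,-30],"delta_rot": [0,0,0]},{"gripper": 70,"slide": [0,-45,-30],"delta_rot": [0,0,0]},{"gripper": 70,"slide": [0,-45,0],"delta_rot": [0,0,0]},{"gripper": 70,"slide": [0,0,0],"delta_rot": [0,0,0]},{"gripper": 70,"slide": [0,0,0],"delta_rot": [0,0,0]}]'

```text
time: 33.28
tool_pos: [0.4424, -0.0075, 0.3054]
tcp_rot: [0.001, 0.711, 0.703, 0.001]
force: [0.1, 0.1, -0.3]
grip_width: 0.0594
```

```bash
python3 - <<'E'
from h import *
im,d,cal=grab('scene');W=cloud(d,cal);save('s2.png',im)
for n,x,y in (('pduck',.615,.321),('powl',.629,.227),('bduck',.595,-.222),('bowl',.595,-.317),('pot',.622,-.009)):
    Q=W[(W[...,2]>.02)&(W[...,2]<.1)&(np.hypot(W[...,0]-x,W[...,1]-y)<.045)]
    print(n,cv2.minAreaRect((Q[:,:2]*1000).astype(np.float32)),Q[:,2].max().round(4))
go(0,0,0,0)
E
```

```text
pduck ((618.3548583984375, 321.41876220703125), (38.4346923828125, 83.89423370361328), 7.633938312530518) 0.078
powl ((634.8865356445312, 225.39474487304688), (42.34103012084961, 45.509307861328125), 44.385101318359375) 0.0772
bduck ((596.7091674804688, -219.8614044189453), (83.48050689697266, 39.14247512817383), 89.06147766113281) 0.0781
bowl ((601.3372192382812, -315.66839599609375), (40.15192413330078, 45.460365295410156), 77.65129089355469) 0.0765
pot ((624.3865966796875, -8.26730728149414), (44.27320861816406, 44.878997802734375), 65.01245880126953) 0.0561
t 33.33 p [442.8  -7.5 305.3] a0 89.4 turn z 89.4 then slide [-442.8   -7.5  305.3] w 0.0598 F [ 0.2 -0.8 -0.1]
```

View pics/s2.png

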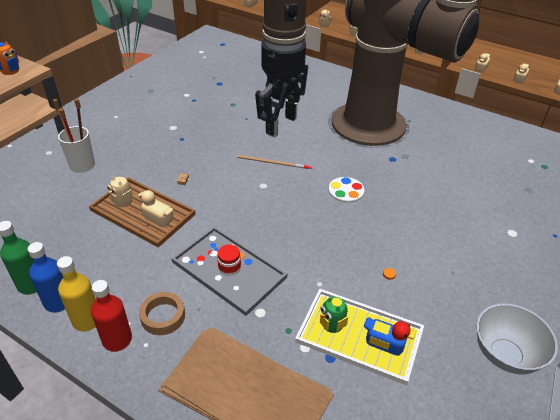

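The scene view shows the bare owl (120,190) and bare duck (155,208) in the stock tray, and the pot (229,258) in the paint tray. The painted owl (334,313) and painted duck (388,335) are in the drying tray. All stand upright, and the arm is clear.

```bash
python3 -c "
from h import *
print(finish_job())"
```

```text
the job is handed in; nothing more can be done
None
```

The job is handed in, and all five things are in their trays. The painted duck and owl are in the drying tray, the bare duck and owl in the stock tray, and the red pot in the paint tray. I followed your order. Each was lowered until it touched the tray floor before I let go, at about 2 to 7 N on the last force readings, and it took about 33 s of the 131 s allowed.

In the final scene picture everything stands upright inside its tray, with the arm clear. Figure tops measured 76–78 mm and the pot 56 mm. That is about 4–5 mm higher than the same camera read at the start, as expected for the 5 mm tray floors. This camera read the same object tops about 3–4 mm too high at the start.

The scene camera put the two owls about 6 mm further out in x than the gripper left them. They still sit well inside their tray walls, and no check failed.

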